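# Restock the sloped reagent lanes

## Robot

A 6-joint arm with a two-finger parallel gripper is mounted at the origin on a cart in front of the work surface, level with it; the furniture and walls round the work are solid. World frame = base frame: x ahead of the robot, y to its left, z up, the work surface at z = 0. Lengths are in m, angles in rad, forces in N, time in s.
With the tool pointing down it reaches from about 0.3 to 0.775 m from the base axis. Payload 14.6 kg.
Tool frame: the origin (TCP) lies on the centre line of the jaws, within the pads' length; the fingertips stand 11 mm ahead of it and the grasp point (between the pads) lies 8 mm behind it (arm.tip_extent is the distance from the TCP to the fingertips, in m); z points along the fingers, y is the line along which they close (so a half turn about z gives the same grasp; the last joint's range is limited). The gripper opens to 85 mm and grips with 20 to 120 N. Pads are 22 mm wide; open, the fingers measure 114 mm over their backs; the gripper's body (76 mm by 85 mm) begins 54 mm behind the grasp point. The pads swing forward as they close: fully open they stand 13 mm farther back than shut.
Start: joints at [-1.345, 0.3, 1.521, -0, 1.321, -0.067], TCP at [0.159, -0.527, 0.242] pointing down, gripper open.
Joint ranges: [-3.03, 3.03], [-0.79, 2.21], [0.23, 2.52], [-1.04, 4.18], [0, 3.07], [-2.55, 2.55]. Speed limits (rad/s): [2.22, 2.22, 2.57, 3.14, 3.14, 3.14].

## Interface

Orientations are given as a 3x3 rotation matrix whose columns are the frame's x, y, z axes.
In Python, from plant import arm gives the robot as it stands. Calls block until the motion is done:
- arm.goto(position, orientation): joint-space move of the TCP to a pose.
- arm.move_linear(position, rate=0.15, ori=None, until_force=None): straight line of the TCP; ori=None keeps the orientation; rate is the mean speed in m/s. With until_force (N) it stops when the force on the tool has changed by that much, and returns True; else False.
- arm.move_joints(angles): joint-space move.
- arm.let_go() and arm.clamp(force=None): open the fingers fully, or close them until they stop; force is the grip in N (None keeps the last).
- arm.dwell(seconds).
- arm.inverse_kinematics(position, orientation): joint angles nearest the present ones, or None.
- arm.state(): the state.
- arm.get_image(name): name is "scene" or "top"; returns the picture (480x640x3 uint8, blue, green, red); there is no depth.
- arm.get_calibration(name): a dict with "K" (3x3 intrinsics, pixels), "pose" (4x4, takes a point from camera to world coordinates). Camera axes: x right, y down, z forward; pixel columns grow to the right and rows downward; lengths in m; the calibration is good to about 2 mm. A picture is of the moment at which its call begins. get_calibration takes no time and is no camera call.
A pose or a line that the arm cannot do raises arm.PlanningError and nothing moves.
- arm.finish_job(): hands the job in; it is judged then, once.
The state is a dict: "t": time; "joint_positions": joint angles; "qd": joint speeds; "effort": joint torques, N m; "tcp_pos": TCP position; "tcp_rot": TCP orientation; "force": force on the tool from outside, world axes, zero at the start; "wrist_torque": the same for the moment, N m; "finger_gap": opening from 0.0 (shut) to 1.0 (fully open); "grasp_force": force on a finger pad.
Only numpy, scipy, OpenCV 4.12 (cv2) and the standard library are available. Lean on these libraries where they do the work, as an engineer would, in place of code of your own. Each camera call takes 0.05 s, during which the arm holds its last target. There are 200 camera calls.

## Task

Gather the red- and blue-capped reagent bottles into the tray, each in the sloped lane of its cap's colour: the small bottle at the back, slid down until it rests against the back stop, and the large one in front of it, slid down until it rests against the small one. Leave both standing flat on the lane floor, on the lane's coloured middle line. The white-capped bottles do not belong there: leave them, the beaker and the round dish where they stand.

Things in the scene. Friction and masses are not known exactly. Their poses are not given: they have to be found in the camera images.
- red_small_center (a point): small amber reagent bottle with a wide red screw cap and a plain paper label, standing loose on the worktop; 32 mm diameter, 55 mm high over all; the point is on its axis half-way up (27.5 mm above its underside); its side is straight up to 20 mm below the top; z up its axis; 60 g give or take a third
- red_large_center (a point): large amber reagent bottle with a wide red screw cap and a plain paper label, standing loose on the worktop; 42 mm diameter, 75 mm high over all; the point is on its axis half-way up (37.5 mm above its underside); its side is straight up to 20 mm below the top; z up its axis; 120 g give or take a third
- blue_small_center (a point): small amber reagent bottle with a wide blue screw cap and a plain paper label, standing loose on the worktop; 32 mm diameter, 55 mm high over all; the point is on its axis half-way up (27.5 mm above its underside); its side is straight up to 20 mm below the top; z up its axis; 60 g give or take a third
- blue_large_center (a point): large amber reagent bottle with a wide blue screw cap and a plain paper label, standing loose on the worktop; 42 mm diameter, 75 mm high over all; the point is on its axis half-way up (37.5 mm above its underside); its side is straight up to 20 mm below the top; z up its axis; 120 g give or take a third
- white_small_center (a point): small amber reagent bottle with a wide white screw cap and a plain paper label, standing loose on the worktop; 32 mm diameter, 55 mm high over all; the point is on its axis half-way up (27.5 mm above its underside); its side is straight up to 20 mm below the top; z up its axis; 60 g give or take a third
- white_large_center (a point): large amber reagent bottle with a wide white screw cap and a plain paper label, standing loose on the worktop; 42 mm diameter, 75 mm high over all; the point is on its axis half-way up (37.5 mm above its underside); its side is straight up to 20 mm below the top; z up its axis; 120 g give or take a third
- red_stop (a point): fixed sloped lane on a pale tray: white floor 92 x 132 mm, red middle line, red side rims 9 mm high, red back stop 32 mm high, open front. Point: on the middle line, on the floor at the foot of the stop. x points level from open front to stop, y across, z vertical. Floor falls 8 degrees (0.14 rad) towards the stop, which is square to it. Bottles stay on the slope unless pushed.
- blue_stop (a point): fixed sloped lane on a pale tray: white floor 92 x 132 mm, blue middle line, blue side rims 9 mm high, blue back stop 32 mm high, open front. Point: on the middle line, on the floor at the foot of the stop. x points level from open front to stop, y across, z vertical. Floor falls 8 degrees (0.14 rad) towards the stop, which is square to it. Bottles stay on the slope unless pushed.
- beaker_0: clear 250 ml plastic beaker, loose bystander, 80 x 92 mm, 98 mm high; origin at the centre of its underside
- petri_0: clear round dish, loose bystander, 89 mm diameter, 13 mm high; origin at the centre of its underside

How it is judged:
By the outcome, as a careful person would: the job done as asked, in the order asked, and still so for the second after the job is handed in, with the robot touching nothing.
It also fails if it takes over 104 s, if anything falls off the work surface, if the arm or the gripper's body presses on something with over 40 N, if the wrist force passes 120 N, or if a joint passes its speed limit or range.

## Working session

There is one attempt and no reset: what is moved stays moved. The work goes in short steps, each a Python script; the robot and the scene stay as the last script left them, time stands still between calls to the robot, and variables do not carry over. Pictures are saved under pics/ and viewed, at most 14 in all, crops included, and the job is handed in when it is done.

```bash
mkdir -p pics
python3 - <<'E'
from plant import arm
import cv2
for n in("scene","top"):
    cv2.imwrite(f"pics/{n}0.png",arm.get_image(n)); c=arm.get_calibration(n); print(c["K"],c["pose"])
E
```

```text
[[483.87339149   0.         329.15998739]
 [  0.         483.87339149 243.16716803]
 [  0.           0.           1.        ]] [[ 0.88912211 -0.19896458  0.41215891  0.04747302]
 [-0.45745918 -0.41368746  0.7871428  -0.96576225]
 [ 0.01389144 -0.88841194 -0.45883684  0.54966525]
 [ 0.          0.          0.          1.        ]]
[[617.49399745   0.         305.0649515 ]
 [  0.         617.49399745 240.73900884]
 [  0.           0.           1.        ]] [[-1.45294909e-02 -9.86797576e-01  1.61305418e-01  2.44141291e-01]
 [-9.99893504e-01  1.45600525e-02 -9.92645526e-04 -8.91787816e-02]
 [-1.36907515e-03 -1.61302662e-01 -9.86904036e-01  1.72826820e+00]
 [ 0.00000000e+00  0.00000000e+00  0.00000000e+00  1.00000000e+00]]
```

View pics/top0.png

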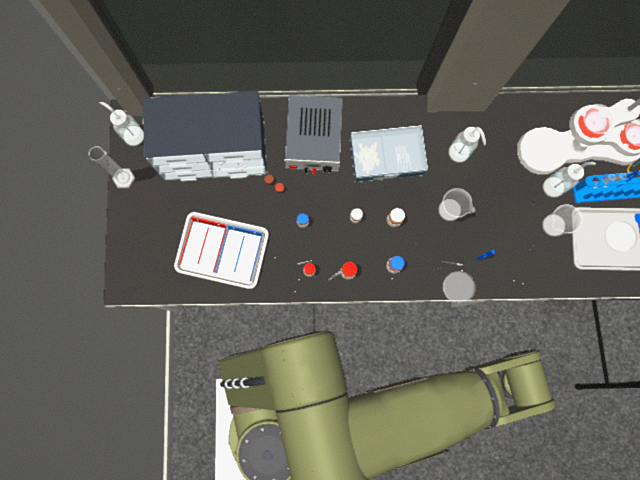

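View pics/scene0.png

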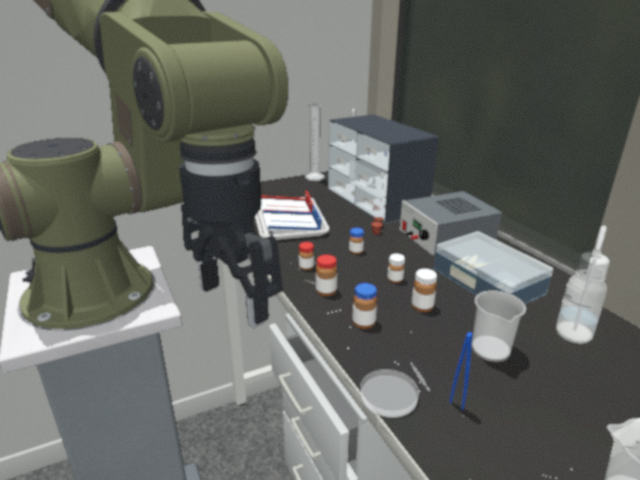

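The top view shows blue-small near (302,220), red-small (309,270), red-large (349,270), blue-large (396,265), whites at (356,215) and (397,217), and the tray around (222,250). The next step is enlarging these areas.

Run:
```python
import cv2
im=cv2.imread("pics/top0.png")
cv2.imwrite("pics/tray_z.png",cv2.resize(im[205:295,170:275],None,fx=6.5,fy=6.5,interpolation=cv2.INTER_CUBIC))
cv2.imwrite("pics/bot_z.png",cv2.resize(im[200:300,285:415],None,fx=6,fy=6,interpolation=cv2.INTER_CUBIC))
```

```text
(no output)
```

View pics/tray_z.png

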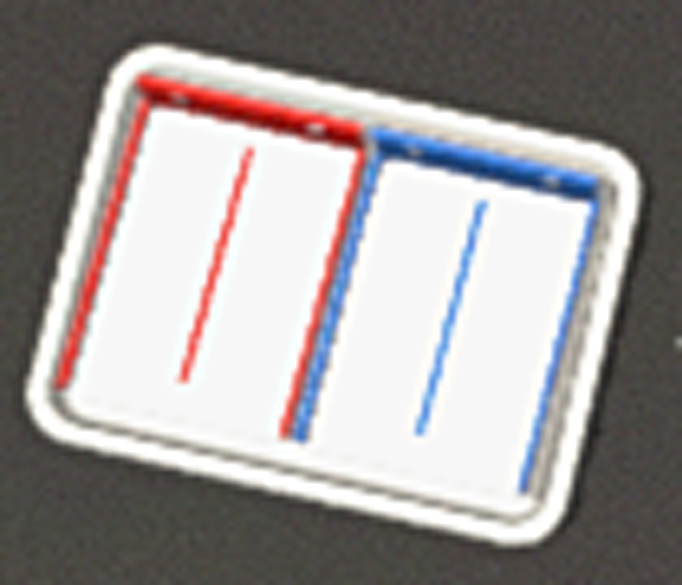

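View pics/bot_z.png

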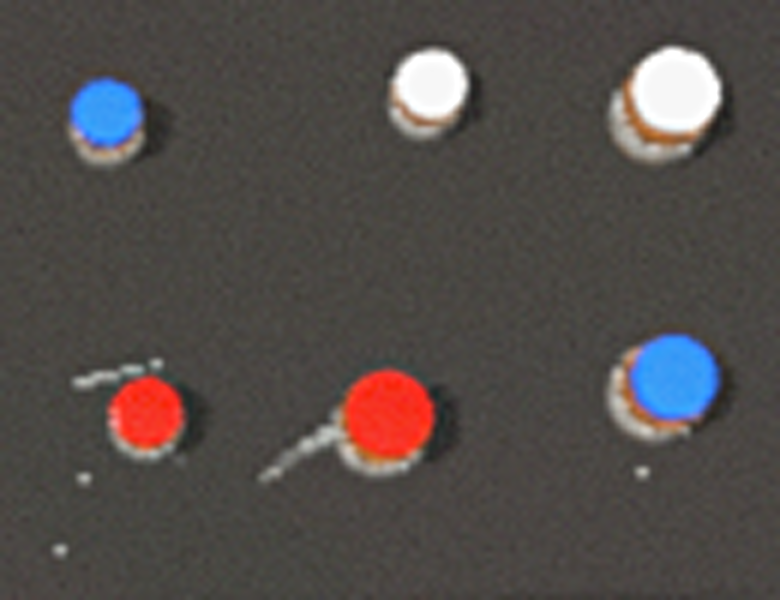

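Cap centres in the 6x bottle crop are: blue-small (107,112), red-small (147,412), red-large (389,414), blue-large (675,377), white-small (431,84), white-large (675,90). The tray's stops are on the far side; the stop feet run (150,103)-(360,150) for red and (380,155)-(597,200) for blue.

```bash
cat > h.py <<'E'
import numpy as np
from plant import arm
def ray(n,u,v):
    c=arm.get_calibration(n); P=c["pose"]; d=P[:3,:3]@np.linalg.inv(c["K"])@[u,v,1]; return P[:3,3],d
def onz(n,u,v,z):
    o,d=ray(n,u,v); return o+d*(z-o[2])/d[2]
def proj(n,p):
    c=arm.get_calibration(n); P=c["pose"]; q=c["K"]@(P[:3,:3].T@(np.asarray(p)-P[:3,3])); return q[:2]/q[2]
def unz(u,v,f,x0,y0): return (u+.5)/f-.5+x0,(v+.5)/f-.5+y0
E
python3 - <<'E'
from h import *
import cv2
im=cv2.imread("pics/scene0.png")
cv2.imwrite("pics/stray_z.png",cv2.resize(im[185:245,245:335],None,fx=8.5,fy=8.5,interpolation=cv2.INTER_CUBIC))
for n,u,v,z in [("bs",107,112,.055),("rs",147,412,.055),("rl",389,414,.075),("bl",675,377,.075),("ws",431,84,.055),("wl",675,90,.075)]:
    p=onz("top",*unz(u,v,6,285,200),z); print(n,p.round(4),proj("scene",p).round(1))
for u,v in[(150,103),(360,150),(380,155),(597,200),(62,385),(288,435),(300,438),(527,490),(250,150),(183,380),(484,202),(420,434)]:
    print([onz("top",*unz(u,v,6.5,170,205),z)[:2].round(4) for z in(.01,.02,.03)])
E
```

```text
bs [ 0.5807 -0.0845  0.055 ] [356.3 229.9]
rs [ 0.4415 -0.1007  0.055 ] [305.5 244.6]
rl [ 0.4366 -0.2092  0.075 ] [325.8 258.7]
bl [ 0.4515 -0.3381  0.075 ] [365.2 288.2]
ws [ 0.5916 -0.234   0.055 ] [396.1 256.6]
wl [ 0.583  -0.3432  0.075 ] [425.4 273.2]
[array([0.5881, 0.227 ]), array([0.5861, 0.2251]), array([0.584 , 0.2233])]
[array([0.5658, 0.1352]), array([0.564 , 0.1339]), array([0.5621, 0.1326])]
[array([0.5635, 0.1265]), array([0.5616, 0.1252]), array([0.5598, 0.124 ])]
[array([0.5422, 0.0321]), array([0.5405, 0.0314]), array([0.5388, 0.0307])]
[array([0.4647, 0.2631]), array([0.4634, 0.261 ]), array([0.4621, 0.259 ])]
[array([0.4416, 0.1654]), array([0.4404, 0.1639]), array([0.4393, 0.1624])]
[array([0.4402, 0.1602]), array([0.4391, 0.1588]), array([0.4379, 0.1573])]
[array([0.4163, 0.0625]), array([0.4153, 0.0617]), array([0.4143, 0.0608])]
[array([0.5666, 0.1831]), array([0.5647, 0.1815]), array([0.5628, 0.1799])]
[array([0.4661, 0.2109]), array([0.4648, 0.2092]), array([0.4635, 0.2074])]
[array([0.5421, 0.0812]), array([0.5403, 0.0802]), array([0.5386, 0.0792])]
[array([0.4412, 0.1086]), array([0.44  , 0.1074]), array([0.4389, 0.1063])]
```

View pics/stray_z.png

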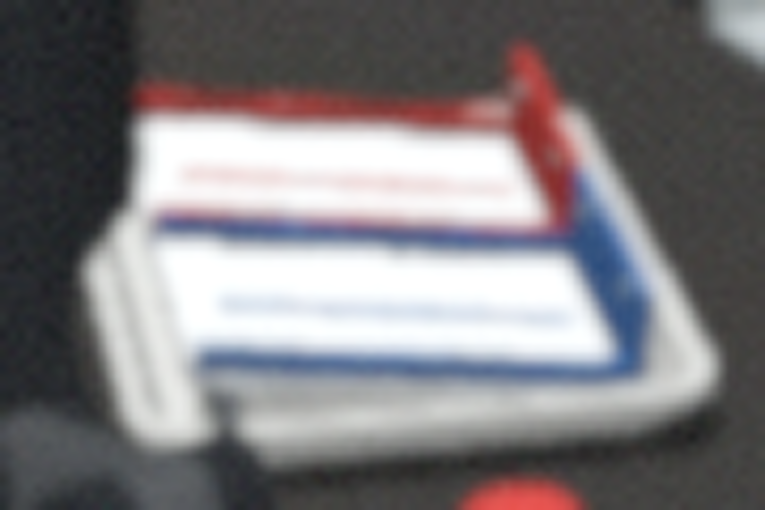

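The scene crop shows the blue line at (222,303)-(572,318), the red line at (185,173)-(505,187), and the blue stop foot around (575,245)-(615,360). I fit the tray pose to both views.

Run:
```python
from h import *
from scipy.optimize import least_squares
T=lambda u,v:("top",*unz(u,v,6.5,170,205)); S=lambda u,v:("scene",*unz(u,v,8.5,245,185))
# params: blue x,y,z,yaw, lane spacing, s_front, s_back ; obs: (lane, s, t, obs)
obs=[(0,'f',0,T(420,434)),(0,'b',0,T(484,202)),(1,'f',0,T(183,380)),(1,'b',0,T(250,150)),
(0,'f',0,S(222,303)),(0,'b',0,S(572,318)),(1,'f',0,S(185,173)),(1,'b',0,S(508,187)),
(1,0,.046,T(150,103)),(1,0,-.046,T(360,150)),(0,0,.046,T(380,155)),(0,0,-.046,T(597,200)),
(0,0,-.046,S(617,362)),(0,0,.046,S(575,248)),(1,0,.046,S(513,130)),(1,0,-.046,S(548,222))]
a=np.radians(8)
def pt(p,l,s,t):
    s={'f':p[5],'b':p[6]}.get(s,s)
    X=np.array([np.cos(p[3]),np.sin(p[3]),0]);Y=np.array([-X[1],X[0],0])
    return p[:3]-X*s*np.cos(a)+Y*(t+l*p[4])+[0,0,s*np.sin(a)]
f=lambda p:np.concatenate([proj(o[0],pt(p,l,s,t))-o[1:] for l,s,t,o in obs])
r=least_squares(f,[.55,.08,.015,-.26,.1,.12,.01],x_scale=[.01]*7,loss='soft_l1')
print(r.x.round(4),r.x[3]*57.3); print(f(r.x).reshape(-1,2).round(1)); print(pt(r.x,1,0,0))
g=np.linalg.inv(r.jac.T@r.jac); print(np.sqrt(np.diag(g)).round(4)*.6)
# z-floor: rim, compare bottles with scene blobs
```

```text
[ 0.5509  0.0787  0.0155 -0.2403  0.1042  0.1166  0.0093] -13.77071698847652
[[-0.  -0. ]
 [-0.1 -0.4]
 [-0.1 -0.1]
 [ 0.  -0.5]
 [ 0.2 -0.8]
 [-0.4 -0.8]
 [-0.3 -0.9]
 [-0.3 -0.6]
 [ 0.5  0.1]
 [-0.2  0. ]
 [ 0.9  0.2]
 [-0.8  0.5]
 [ 1.5  1.5]
 [-0.8  0.6]
 [-0.7  0.2]
 [ 1.5  1.9]]
[0.57570809 0.17984344 0.01545188]
[0.00096 0.00102 0.00108 0.00684 0.00126 0.00114 0.00126]
```

```bash
cat >> h.py <<'E'
psi,a=-.2403,np.radians(8)
X=np.array([np.cos(psi),np.sin(psi),0]);Y=np.array([-X[1],X[0],0]);Z=np.array([0,0,1.])
D=np.cos(a)*X-np.sin(a)*Z; N=np.sin(a)*X+np.cos(a)*Z      # down-slope, floor normal
def rot(n,sg): 
    y=sg*Y; return np.column_stack([np.cross(y,-n),y,-n])
STOP={'b':np.array([.5509,.0787,.0155]),'r':np.array([.5757,.1798,.0155])}
BOT={'bs':(.5807,-.0845),'rs':(.4415,-.1007),'rl':(.4366,-.2092),'bl':(.4515,-.3381)}
E
python3 - <<'E'
from h import *
s=arm.state(); print(s["tcp_rot"].round(2) if hasattr(s["tcp_rot"],'round') else s["tcp_rot"],arm.tip_extent,s["finger_gap"],s["t"])
for sg in(1,-1):
    for p in BOT.values():
        for z in(.02,.18): q=arm.inverse_kinematics([*p,z],rot(Z,sg)); print(sg,None if q is None else np.round(q,2))
    for l in STOP.values():
        for h in(.02,.15): q=arm.inverse_kinematics(l-D*.04+N*h,rot(N,sg)); print(sg,None if q is None else np.round(q,2))
E
```

```text
[[ 0.96  0.29 -0.  ]
 [ 0.29 -0.96  0.  ]
 [ 0.   -0.   -1.  ]] 0.011 1.0024208989881425 0.1
1 [-0.21  0.65  1.58 -0.    0.91 -1.54]
1 [-0.21  0.44  1.48 -0.    1.22 -1.54]
1 [-0.31  0.42  1.96 -0.    0.75 -1.64]
1 [-0.31  0.15  1.86 -0.    1.13 -1.64]
1 [-0.52  0.48  1.88 -0.    0.79 -1.85]
1 [-0.52  0.22  1.78 -0.    1.15 -1.85]
1 [-0.71  0.61  1.65 -0.    0.88 -2.04]
1 [-0.71  0.39  1.55 -0.    1.2  -2.04]
1 [ 0.08  0.56  1.68  0.05  1.04 -1.28]
1 [ 0.07  0.41  1.55  0.04  1.31 -1.28]
1 [ 0.25  0.64  1.54  0.07  1.09 -1.12]
1 [ 0.23  0.51  1.41  0.06  1.35 -1.12]
-1 [-0.21  0.65  1.58 -0.    0.91  1.6 ]
-1 [-0.21  0.44  1.48 -0.    1.22  1.6 ]
-1 [-0.31  0.42  1.96 -0.    0.75  1.51]
-1 [-0.31  0.15  1.86 -0.    1.13  1.51]
-1 [-0.52  0.48  1.88 -0.    0.79  1.29]
-1 [-0.52  0.22  1.78 -0.    1.15  1.29]
-1 [-0.71  0.61  1.65 -0.    0.88  1.1 ]
-1 [-0.71  0.39  1.55 -0.    1.2   1.1 ]
-1 [0.08 0.56 1.68 0.05 1.04 1.86]
-1 [0.07 0.41 1.55 0.04 1.31 1.87]
-1 [0.25 0.64 1.54 0.07 1.09 2.02]
-1 [0.23 0.51 1.41 0.06 1.35 2.02]
```

```bash
cat >> h.py <<'E'
G=rot(Z,-1); T=rot(N,-1)
def say(m): s=arm.state(); print(m,round(s["t"],1),np.round(s["tcp_pos"],4),np.round(s["force"],1),"gap",round(s["finger_gap"],3),"grip",np.round(s["grasp_force"],1),flush=True)
def pick(b):
    p=BOT[b]; h={'s':.020,'l':.030}[b[1]]
    arm.goto([*p,.13 if b[1]=='s' else .15],G); arm.move_linear([*p,h],.12); arm.clamp(30); say("clamped")
    arm.move_linear([*p,.15],.2)
def place(b,s0,s1):
    h={'s':.020,'l':.030}[b[1]]; f=STOP[b[0]]
    arm.goto(f-D*s0+N*(h+.10),T); arm.move_linear(f-D*s0+N*(h+.010),.15)
    hit=arm.move_linear(f-D*s0+N*(h-.008),.02,until_force=3); say(f"floor {hit}")
    c=np.array(arm.state()["tcp_pos"]); print("floor err",round(float(N@(c-(f-D*s0))-h),4))
    c=c+N*.0008; arm.move_linear(c,.02)
    hit=arm.move_linear(c+D*(s0-s1),.03,until_force=4); c=np.array(arm.state()["tcp_pos"]); say(f"stop {hit}")
    print("s at contact",round(float(-D@(c-f)),4))
    return c
def leave(c):
    arm.let_go(); say("open"); arm.move_linear(c+N*.11,.2)
E
python3 - <<'E'
from h import *
import cv2
pick('rs'); c=place('rs',.040,.008)
cv2.imwrite("pics/s1.png",cv2.resize(arm.get_image("scene")[150:270,220:400],None,fx=4,fy=4,interpolation=cv2.INTER_CUBIC))
E
```

```text
clamped 3.6 [ 0.4416 -0.1007  0.0203] [-1.9 -0.7  5.2] gap 0.364 grip 29.4
floor True 6.9 [0.5398 0.1886 0.0392] [ 0.  -0.   4.1] gap 0.362 grip 30.3
floor err -0.0017
stop True 8.0 [0.5621 0.183  0.0361] [-1.   0.3  0. ] gap 0.36 grip 29.8
s at contact 0.0167
```

View pics/s1.png

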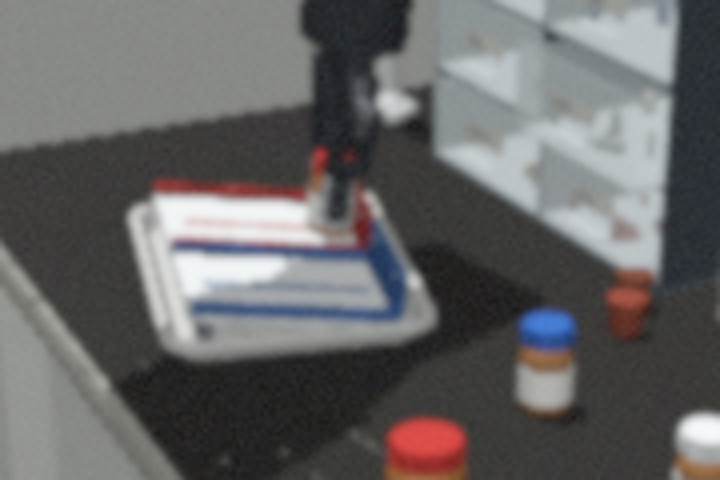

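The small red bottle is held in the red lane at the stop, around (335,200), and made contact at s = 16.7 mm against an expected 16. I release it and do the large red one.

Run:
```python
from h import *
import cv2
leave(np.array(arm.state()["tcp_pos"]))
pick('rl'); c=place('rl',.075,.045); leave(c)
arm.goto([*BOT['bs'],.15],G)
cv2.imwrite("pics/s2.png",cv2.resize(arm.get_image("top")[200:300,170:290],None,fx=6,fy=6,interpolation=cv2.INTER_CUBIC))
```

```text
open 8.6 [0.5618 0.183  0.036 ] [-0.   0.1 -0.5] gap 0.999 grip 0.0
clamped 12.4 [ 0.4368 -0.2093  0.0304] [-1.1  0.9  6. ] gap 0.485 grip 30.1
floor True 16.1 [0.5075 0.1965 0.054 ] [ 0.2 -0.   5.3] gap 0.484 grip 31.0
floor err -0.0016
stop True 17.0 [0.5282 0.1913 0.0513] [-0.7  0.4  0.5] gap 0.478 grip 30.6
s at contact 0.0534
open 17.5 [0.5279 0.1913 0.0511] [ 0.4 -0.7 -0.1] gap 1.002 grip 0.0
```

View pics/s2.png

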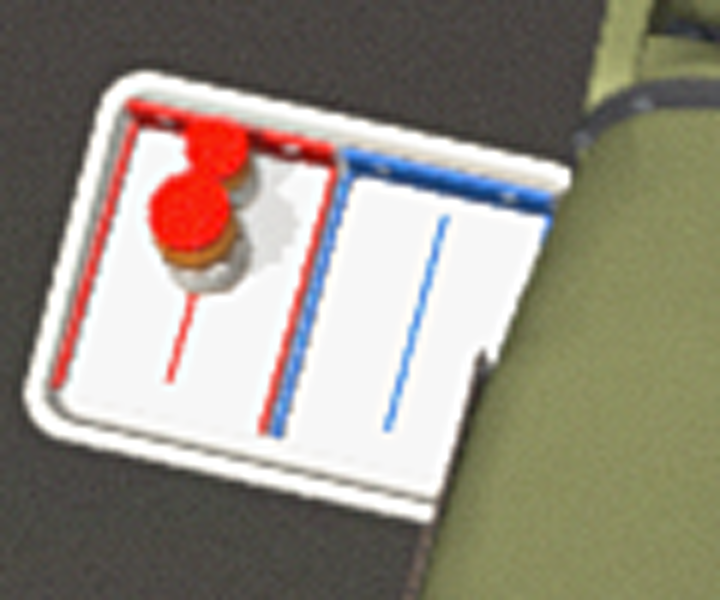

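Both red bottles stand in the red lane in contact, with caps at (217,150) and (190,213), and s = 53.4 mm is consistent. Next is blue.

Run:
```python
from h import *
import cv2
pick('bs'); leave(place('bs',.040,.008))
pick('bl'); leave(place('bl',.075,.045))
arm.goto([.45,-.33,.25],G); say("end")
im=arm.get_image("top"); cv2.imwrite("pics/top3.png",im)
o=(170,200)
for k in 'rb':
    for h,s,r,H in((.055,.0165,.016,.055),(.075,.0535,.021,.075)):
        p=STOP[k]-D*s+N*(H-.0016); q=proj("top",p); print(k,H,q.round(2),((q-o+.5)*6-.5).round(0))
        # measured cap centroid
        hsv=cv2.cvtColor(im,cv2.COLOR_BGR2HSV)
cv2.imwrite("pics/z3.png",cv2.resize(im[200:300,170:290],None,fx=6,fy=6,interpolation=cv2.INTER_CUBIC))
sc=arm.get_image("scene"); cv2.imwrite("pics/sc3.png",sc); cv2.imwrite("pics/zs3.png",cv2.resize(sc[160:260,240:360],None,fx=6,fy=6,interpolation=cv2.INTER_CUBIC))
```

```text
clamped 21.2 [ 0.5809 -0.0845  0.0204] [-1.9  0.7  5. ] gap 0.359 grip 29.9
floor True 24.1 [0.515  0.0875 0.0391] [ 0.1 -0.5  6.4] gap 0.362 grip 30.3
floor err -0.0018
stop True 25.1 [0.5371 0.082  0.0362] [ 0.5 -0.3 -0.5] gap 0.363 grip 29.8
s at contact 0.0169
open 25.7 [0.5368 0.0821 0.0362] [-1.1  0.5 -0.3] gap 0.995 grip 0.0
clamped 29.6 [ 0.4516 -0.3382  0.0305] [-2.   2.   6.4] gap 0.486 grip 30.5
floor True 33.3 [0.4827 0.0954 0.054 ] [ 1.3 -1.2  4.6] gap 0.487 grip 31.0
floor err -0.0016
stop True 34.3 [0.5037 0.0902 0.0513] [-1.6  0.8  0.6] gap 0.489 grip 30.7
s at contact 0.0531
open 34.8 [0.5035 0.0902 0.0512] [0.2 0.4 0.2] gap 1.002 grip 0.0
end 37.1 [ 0.4504 -0.3292  0.2496] [0.2 0.3 0. ] gap 1.001 grip 0.0
r 0.055 [205.   223.42] [212. 143.]
r 0.075 [200.36 233.74] [185. 205.]
b 0.055 [241.97 231.82] [434. 193.]
b 0.075 [237.99 242.31] [410. 256.]
```

View pics/z3.png

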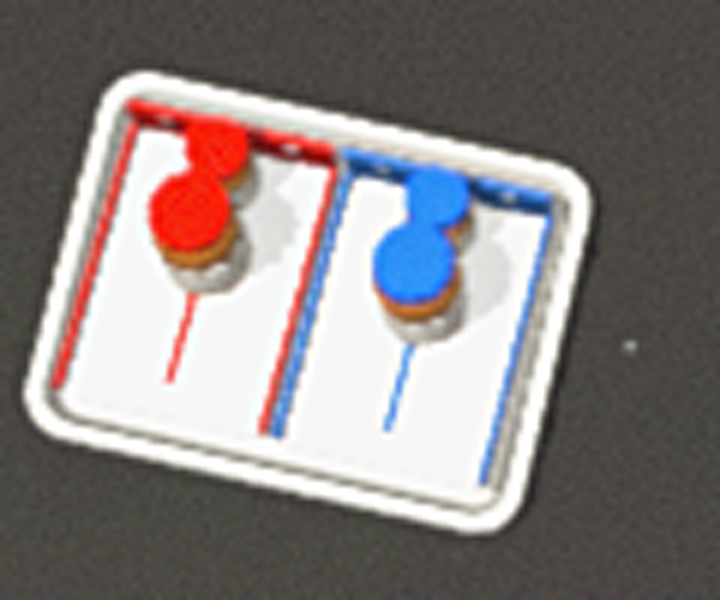

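View pics/zs3.png

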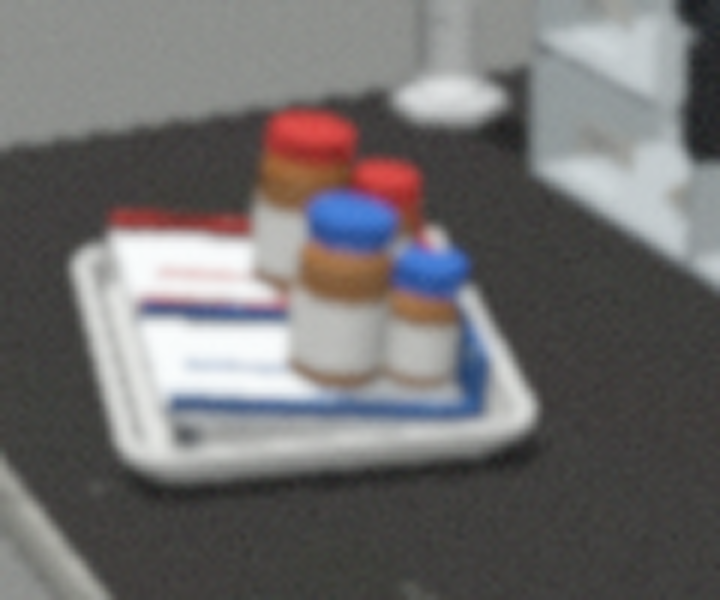

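The caps sit about 1 px right of and below my prediction. That could be a few mm of lateral offset or just the visible cap side, so I fit the cap silhouettes against the line in the same image.

Run:
```python
from h import *
import cv2
from scipy.optimize import minimize
th=np.linspace(0,2*np.pi,60)
def hull(cam,base,n,r,z0,z1):
    u=np.cross([0,1,0],n);u/=np.linalg.norm(u);v=np.cross(n,u)
    P=[base+n*z+r*(np.cos(t)*u+np.sin(t)*v) for z in(z0,z1) for t in th]
    return cv2.convexHull(np.array([proj(cam,p) for p in P],np.float32))[:,0]
def fill(poly,o,sh,k=8):
    m=np.zeros((sh[0]*k,sh[1]*k),np.uint8); cv2.fillPoly(m,[np.round(((poly-o+.5)*k-.5)*16).astype(np.int32)],255,shift=4)
    return cv2.resize(m,(sh[1],sh[0]),interpolation=cv2.INTER_AREA)/255.
def fit(im,cam,base0,n,col,H,r0,clip=None):
    c=proj(cam,base0+n*H); o=np.round(c).astype(int)-11; sh=(22,22)
    f=im[o[1]:o[1]+22,o[0]:o[0]+22].astype(float)
    s=f[...,2]-f[...,0] if col=='r' else f[...,0]-f[...,2]
    s=np.clip(s/np.percentile(s,97),0,1)
    yy,xx=np.mgrid[:22,:22]; w=np.ones(sh)
    if clip is not None: w=((xx+o[0]-clip[0])*clip[2]+(yy+o[1]-clip[1])*clip[3]>0)*1.
    A,B=(X,Y)if n is not Z else(np.array([1.,0,0]),np.array([0,1.,0]))
    def cost(p): return (w*(fill(hull(cam,base0+A*p[0]*1e-3+B*p[1]*1e-3,n,p[2]*1e-3,H-p[3]*1e-3,H),o,sh)-cv2.GaussianBlur(s,(1,1),0))**2).sum()
    best=min((minimize(lambda q:cost([*q,hc]),[0,0,r0],method='Nelder-Mead',options=dict(initial_simplex=[[0,0,r0],[3,0,r0],[0,3,r0],[0,0,r0-2]],xatol=.02,fatol=.01)) for hc in(12,15)),key=lambda r:r.fun)
    return best.x.round(2),round(best.fun,2)
im0,im3=cv2.imread("pics/top0.png"),cv2.imread("pics/top3.png"); s0,s3=cv2.imread("pics/scene0.png"),cv2.imread("pics/sc3.png")
for cam,a0,a3 in(("top",im0,im3),("scene",s0,s3)):
  print(cam)
  for b in('rl','bl','rs','bs'):
    H=.055 if b[1]=='s' else .075
    print(" orig",b,fit(a0,cam,np.array([*BOT[b],0]),Z,b[0],H,20 if b[1]=='l' else 16))
  for b,s in(('rl',.0535),('bl',.0532)):
    base=STOP[b[0]]-D*s-N*.0016
    cl=None
    if cam=="top":
        m=proj(cam,base+N*.07+D*.010); d=proj(cam,base+N*.07-D*.01)-m; cl=(*m,*d)
    print(" placed",b,"dX,dY,r",fit(a3,cam,base,N,b[0],.075,20,cl))
```

```text
topTraceback (most recent call last):
  File "<stdin>", line 28, in <module>
  File "<stdin>", line 21, in fit
  File "<stdin>", line 21, in <genexpr>
    res = _minimize_neldermead(fun, x0, args, callback, bounds=bounds,
                               **options)
    fxr = func(xr)
    fx = function(np.copy(x), *(wrapper_args + args))
  File "<stdin>", line 21, in <lambda>
  File "<stdin>", line 20, in cost
  File "<stdin>", line 8, in hull
  File "h.py", line 8, in proj
    c=arm.get_calibration(n); P=c["pose"]; q=c["K"]@(P[:3,:3].T@(np.asarray(p)-P[:3,3])); return q[:2]/q[2]
ValueError: time passes only in moves, steps and waits
```

```bash
sed -i 's/^import numpy as np/import numpy as np, functools/; s/arm.get_calibration(n)/cal(n)/' h.py; sed -i '2a cal=functools.cache(arm.get_calibration)' h.py
cat > fit.py <<'E'
from h import *
import cv2
from scipy.optimize import minimize
th=np.linspace(0,2*np.pi,60)
def hull(cam,base,n,r,z0,z1):
    u=np.cross([0,1,0],n);u/=np.linalg.norm(u);v=np.cross(n,u)
    return cv2.convexHull(np.array([proj(cam,base+n*z+r*(np.cos(t)*u+np.sin(t)*v)) for z in(z0,z1) for t in th],np.float32))[:,0]
def fill(poly,o,k=8):
    m=np.zeros((22*k,22*k),np.uint8); cv2.fillPoly(m,[np.round(((poly-o+.5)*k-.5)*16).astype(np.int32)],255,shift=4)
    return cv2.resize(m,(22,22),interpolation=cv2.INTER_AREA)/255.
def fit(im,cam,base0,n,col,H,r0,clip=None):
    o=np.round(proj(cam,base0+n*H)).astype(int)-11
    f=im[o[1]:o[1]+22,o[0]:o[0]+22].astype(float)
    s=f[...,2]-f[...,0] if col=='r' else f[...,0]-f[...,2]
    s=np.clip(s/np.percentile(s,95),0,1); s[s<.35]*=.3
    yy,xx=np.mgrid[:22,:22]; w=1.
    if clip is not None: w=((xx+o[0]-clip[0])*clip[2]+(yy+o[1]-clip[1])*clip[3]>0)*1.
    A,B=(X,Y) if n is not Z else np.eye(3)[:2]
    def cost(p): return (w*(fill(hull(cam,base0+A*p[0]*1e-3+B*p[1]*1e-3,n,p[2]*1e-3,H-p[3]*1e-3,H),o)-s)**2).sum()
    b=minimize(cost,[0,0,r0,13],method='Nelder-Mead',options=dict(initial_simplex=[[0,0,r0,13],[3,0,r0,13],[0,3,r0,13],[0,0,r0-2,13],[0,0,r0,16]],xatol=.02,fatol=.01))
    return b.x.round(2),round(b.fun,2)
E
python3 - <<'E'
from fit import *
I={n+k:cv2.imread(f"pics/{f}{k}.png") for n,f3 in(("top",0),("scene",0)) for k,f in(("0",n),("3","top" if n=="top" else "sc"))}
for cam in("top","scene"):
  print(cam)
  for b in('rl','bl','rs','bs'):
    l=b[1]=='l'; print(" orig",b,*fit(I[cam+"0"],cam,np.array([*BOT[b],0]),Z,b[0],.075 if l else .055,20 if l else 16))
  for b,s in(('rl',.0535),('bl',.0532)):
    base=STOP[b[0]]-D*s-N*.0016; cl=None
    if cam=="top":
        m=proj(cam,base+N*.07+D*.010); cl=(*m,*(proj(cam,base+N*.07-D*.01)-m))
    print(" placed dX dY r hc",b,*fit(I[cam+"3"],cam,base,N,b[0],.075,20,cl))
E
```

```text
top
 orig rl [ 0.14  0.24 19.42 12.74] 1.28
 orig bl [ 0.68 -0.48 18.43  8.8 ] 0.8
 orig rs [ 0.42  0.04 15.3  12.98] 1.29
 orig bs [ 1.16  0.42 14.87  9.2 ] 1.59
 placed dX dY r hc rl [-3.33 -2.4  17.69 15.39] 7.72
 placed dX dY r hc bl [-1.   -0.81 16.83 10.77] 1.74
scene
 orig rl [ 0.92 -0.63 19.32 15.24] 14.64
 orig bl [ 0.89  1.55 18.24 10.28] 8.5
 orig rs [-0.26 -1.77 15.35 17.07] 14.08
 orig bs [ 1.06  0.81 15.42  8.96] 3.11
 placed dX dY r hc rl [-0.62 -2.64 19.37 20.66] 23.79
 placed dX dY r hc bl [-1.7  -5.43 17.36  7.61] 12.2
```

Run:
```python
from fit import *
im=cv2.imread("pics/top3.png"); o=np.array([183,210]); k=10
z=cv2.resize(im[210:265,183:260],None,fx=k,fy=k,interpolation=cv2.INTER_CUBIC)
q=lambda p:np.round(((np.asarray(p)-o+.5)*k-.5)*16).astype(np.int32)
for c in 'rb':
    f=STOP[c]
    cv2.polylines(z,[q([proj("top",f-D*s) for s in(.0,.12)])],False,(0,160,0),1,cv2.LINE_AA,shift=4)
    base=f-D*.0535-N*.0016
    cv2.polylines(z,[q(hull("top",base,N,.021,0,.055))],True,(0,0,0),1,cv2.LINE_AA,shift=4)
    cv2.polylines(z,[q(hull("top",base,N,.0193,.062,.075))],True,(0,255,255),1,cv2.LINE_AA,shift=4)
cv2.imwrite("pics/ov.png",z)
```

```text
(no output)
```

View pics/ov.png

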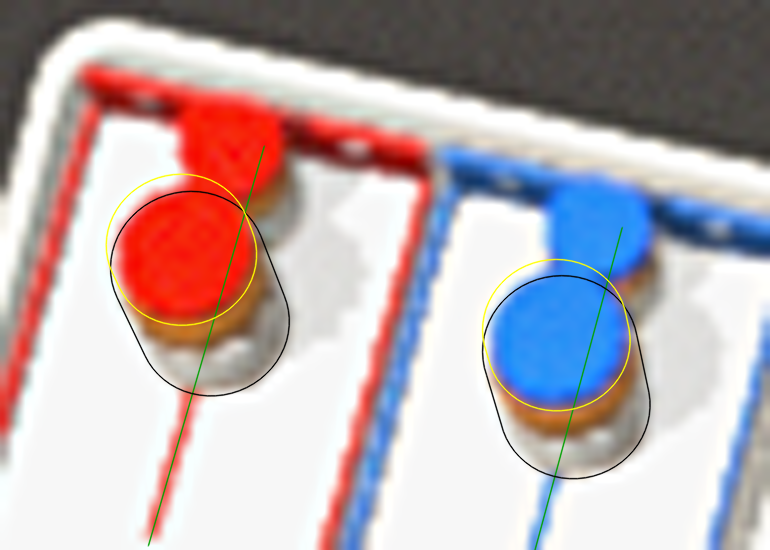

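The modelled silhouettes on the green lane line match the real bottles to about 1 mm: red base centred near (208,340), blue near (572,410). Both bottles stand flat, and the force stops showed contact, so I hand in the job.

```bash
python3 -c "
from plant import arm
print(arm.finish_job())"
```

```text
the job is handed in; nothing more can be done
None
```

The job is handed in at about 37 s of the 104 s allowed: the red and blue bottles are in their own lanes, each small one against the stop and its large one against it. By force contact they touch; by camera the large ones stand flat, within about 1 mm of the line, while any sub-millimetre gap left on release was not measured; the arm never went near the white-capped bottles, beaker or dish.

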